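# Move the spice tins from the lidded box to the drawer

## Task

Swing the lid of the wooden box up and right over so that it stays open by itself, then move every spice tin from the box to the open drawer of the unit beside it, standing upright on the drawer's floor. When they are all in, push the drawer fully home until it catches, without slamming it, and shut the lid of the empty box; leave the pepper mill and the mug where they are.

Things in the scene. Friction and masses are not known exactly. Their poses are not given: they have to be found in the camera images.
- lid (a joint): Angle of the box's hinged lid, rad: 0 = shut, grows as the lid's front edge swings up and over, stop at 1.75. No spring and almost no friction: below about 1.2 it falls shut, beyond that (its balance point) it falls back against the stop and stays open. Lid 0.4 kg.
- lid_hinge (a point): Point on the lid's hinge line (middle of it), on the box's far rim, 27 mm above the worktop. The hinge line runs along the box's y axis.
- lid_handle (a point): Middle of the lid's steel bar handle: round, 12 mm thick, 130 mm long, parallel to the hinge line, on two end posts, its centre 40 mm in front of the lid's front face. Shut: 49 mm above the worktop, 200 mm from the hinge line towards the robot and 22 mm above it. Lid open: the bar is on top, about 220 mm above the worktop.
- bin: Plywood storage box fixed to the worktop left or right of the midline, 160 (x) x 300 (y) x 26 mm high, walls and floor 6 mm; deep wooden lid (160 x 300 x 45 mm, hollow) hinged on the far (+x) rim. Origin: centre of the underside; x points away from the robot towards the hinge, y along the hinge line. The tins stand inside; with the lid open their tops are 38 mm above the rim.
- drawer (a joint): How far the drawer is out, m: 0 = home, starts at 0.14 to 0.155 (stop 0.16). It slides along the unit's x axis with about 3 N of friction. A sprung catch adds about 6 N from 0.014 to 0.006, then draws the drawer home and holds it at 0; pushed less far, the drawer stays at about 0.014.
- drawer_in (a point): Centre of the drawer's inner floor (20 mm above the worktop); axes as the unit's: x from the drawer's front to its back. Inside, the drawer is 183 mm (x) by 308 mm (y), side walls 44 mm above the inner floor; inner face of the front wall at x = -92 mm. Moves with the drawer.
- drawer_front (a point): Centre of the outer face of the drawer's flat white front (no handle), 44 mm above the worktop; the front is 346 mm wide, 80 mm high (4 to 84 mm above the worktop), faces the robot (-x of the unit); outer face to the inside of the drawer 21 mm. Moves with the drawer.
- unit: Grey drawer unit fixed to the worktop, 350 mm wide (y), 100 mm high; its top board runs from x = +75 to +285 mm of this frame. Origin: on the worktop, mid-width, 60 mm in front of the closed drawer's front face; x points away from the robot, into the unit. Only the pulled-out part of the drawer is open from above; 68 mm clear height over the drawer floor inside the unit.
- tin1: Square-cornered steel spice tin with a paper band and a black cap, 50 (x) x 58 (y) x 58 mm tall (the cap, the top 8 mm, is set in 3 mm all round), heavier towards the base, 0.11 to 0.2 kg. Origin: centre of the underside, z up the tin. Starts upright in the shut box, about 10 mm from its neighbours; the number of tins varies from start to start.
- tin2: Square-cornered steel spice tin with a paper band and a black cap, 50 (x) x 58 (y) x 58 mm tall (the cap, the top 8 mm, is set in 3 mm all round), heavier towards the base, 0.11 to 0.2 kg. Origin: centre of the underside, z up the tin. Starts upright in the shut box, about 10 mm from its neighbours; the number of tins varies from start to start.
- tin3: Square-cornered steel spice tin with a paper band and a black cap, 50 (x) x 58 (y) x 58 mm tall (the cap, the top 8 mm, is set in 3 mm all round), heavier towards the base, 0.11 to 0.2 kg. Origin: centre of the underside, z up the tin. Starts upright in the shut box, about 10 mm from its neighbours; the number of tins varies from start to start.
- tin4: Square-cornered steel spice tin with a paper band and a black cap, 50 (x) x 58 (y) x 58 mm tall (the cap, the top 8 mm, is set in 3 mm all round), heavier towards the base, 0.11 to 0.2 kg. Origin: centre of the underside, z up the tin. Starts upright in the shut box, about 10 mm from its neighbours; the number of tins varies from start to start.
- mill: Dark wooden pepper mill, 187 mm tall, 56 mm across, standing on the worktop; origin under its centre. Not part of the job.
- mug: White mug, 95 mm tall, 82 mm across, standing on the worktop; origin under its centre. Not part of the job.

How it is judged:
By the outcome, as a careful person would: the job done as asked, in the order asked, and still so for the second after the job is handed in, with the robot touching nothing.
Of tin1, tin2, tin3, tin4 only 2 to 4 are there at a start; the rules pass over those that are not, and their reading is None.
At some moment in a run one of tin1, tin2, tin3, tin4 may be knocked a few centimetres aside while the robot is not near it.
It also fails if it takes over 210 s, if anything falls off the work surface, if the arm or the gripper's body presses on something with over 40 N, if the wrist force passes 120 N, or if a joint passes its speed limit or range.

## Robot

A 7-joint arm with a two-finger parallel gripper is mounted at the origin on the work surface. World frame = base frame: x ahead of the robot, y to its left, z up, the work surface at z = 0. Lengths are in mm, angles in rad, forces in N, time in s.
With the tool pointing down it reaches from about 425 to 925 mm from the base axis. Payload 6.8 kg.
Tool frame: the origin (TCP) lies at the very end of the fingers, on their centre line; the grasp point (between the pads) lies 19 mm behind it; z points along the fingers, y is the line along which they close (so a half turn about z gives the same grasp; the last joint's range is limited). The gripper opens to 85 mm and grips with 20 to 120 N. Pads are 22 mm wide; open, the fingers measure 114 mm over their backs; the gripper's body (76 mm by 85 mm) begins 54 mm behind the grasp point. The pads swing forward as they close: fully open they stand 13 mm farther back than shut.
Start: joints at [-1.411, 0.477, 0.022, 1.555, -0.011, 1.109, -0.083], TCP at [178.607, 650.959, 209.608] pointing down, gripper open.
Joint ranges: [-2.96, 2.96], [-0.34, 2.1], [-1.41, 1.46], [0.24, 2.44], [-1.37, 4.51], [0.17, 1.92], [-2.96, 2.96]. Speed limits (rad/s): [2.39, 2.39, 3.14, 3.14, 3.14, 3.14, 3.14].

## Interface

Orientations are given as a rotation vector (axis times angle).
In Python, from station import env gives the robot as it stands.
- The arm moves only by the shell command python3 inch.py 'ROWS'. ROWS is a JSON list of rows, 1 to 20 of them, each of 5 numbers: dx, dy, dz in mm, then a turn about the tool's z in rad, then the finger opening in mm; each row shifts and turns the commanded pose from where the row before left it, along the tool's axes as they then stand; what a row does not reach is not made up. A row lasts 1/10 s, in which the tool goes at most 50 mm and 0.15 rad, less where a joint would pass 70% of its speed; a pose out of reach is approached as far as the arm can. The fingers move at their own pace and stop on an object; the grip force is fixed at half the most. Time passes only in rows, so rows that do not move let the fingers close. It prints the time, the measured TCP pose, the force, the opening and the grip force at its end.
- env.read_state(): the state, without advancing time (a new reading comes with each control period).
- env.capture(name): name is "side" or "top"; returns the picture (400x640x3 uint8, red, green, blue); there is no depth.
- env.camera_params(name): a dict with "intrinsics" (3x3 intrinsics, pixels), "rvec" (rotation vector, rad) and "tvec" (3), from world to camera coordinates, as OpenCV has them. Camera axes: x right, y down, z forward; pixel columns grow to the right and rows downward; lengths in mm; the calibration is good to about 2 mm. A picture is of the moment at which its call begins. camera_params takes no time and is no camera call.
- env.sign_off(): hands the job in; it is judged then, once.
The state is a dict: "t": time; "qpos": joint angles; "joint_vel": joint speeds; "effort": joint torques, N m; "eef_pos": TCP position; "eef_rot": TCP orientation; "wrist_force": force on the tool from outside, world axes, zero at the start; "moment": the same for the moment, N m; "gripper_width": finger opening in mm; "gripper_force": force on a finger pad.
Only numpy, scipy, OpenCV 4.12 (cv2) and the standard library are available. Lean on these libraries where they do the work, as an engineer would, in place of code of your own. Each camera call takes 0.05 s, during which the arm holds its last target. There are 200 camera calls.

## Working session

There is one attempt and no reset: what is moved stays moved. The work goes in short steps, Python scripts to look and compute and a shell command to move; the robot and the scene stay as the last step left them, time stands still between calls to the robot, and variables do not carry over. Pictures are saved under pics/ and viewed, at most 14 in all, crops included, and the job is handed in when it is done.

```bash
ls; mkdir -p pics; python3 - <<'E'
from station import env
import cv2
s=env.read_state(); print(s['t'],s['eef_pos'],s['eef_rot'],s['gripper_width'])
for n in ("side","top"):
    im=env.capture(n); cv2.imwrite(f"pics/{n}0.png",im[:,:,::-1])
    print(n,env.camera_params(n))
E
```

```text
inch.py
pics
station.py
0.0 [178.46570469 650.3150688  208.61331679] [-4.19375986e-01 -3.11336648e+00  2.90119375e-03] 85.2046708251642
side {'intrinsics': array([[468.9965796 ,   0.        , 316.68302449],
       [  0.        , 468.9965796 , 199.59186548],
       [  0.        ,   0.        ,   1.        ]]), 'rvec': array([ 0.46125297, -2.59739164,  1.38640944]), 'tvec': array([ 499.72812799,  164.95005348, 1678.03655133])}
top {'intrinsics': array([[399.5925954 ,   0.        , 324.15886776],
       [  0.        , 399.5925954 , 202.05598286],
       [  0.        ,   0.        ,   1.        ]]), 'rvec': array([ 2.23270895, -2.16809276,  0.05894594]), 'tvec': array([ -26.81248631,  538.62498943, 1556.89499554])}
```
View pics/side0.png

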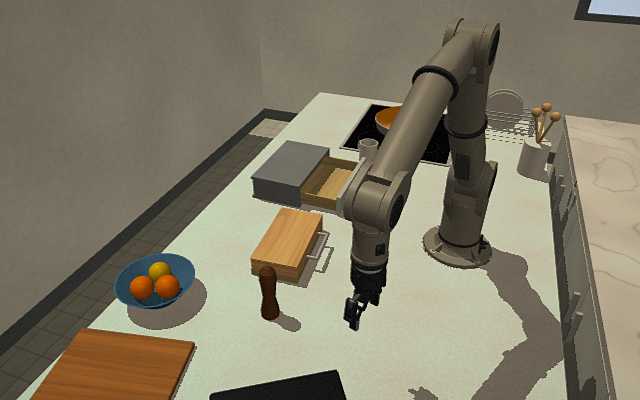

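View pics/top0.png

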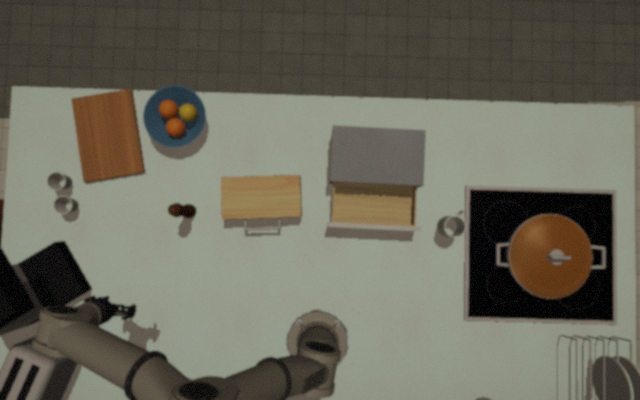

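The side view shows the shut wooden box with its bar handle towards the robot (about px 320,250), the drawer unit with the drawer out, and the mill at (268,290). In the top view the box lid spans (222–300, 177–220), the handle is at (263,228), the unit spans (330–425, 128–230), the mug is at (452,225) and the mill at (180,210).

```bash
cat > h.py <<'E'
import numpy as np, cv2
from station import env
P={n:env.camera_params(n) for n in ("side","top")}
def ray(n,px):
    p=P[n];R=cv2.Rodrigues(p['rvec'])[0];d=R.T@np.linalg.inv(p['intrinsics'])@[px[0],px[1],1.]
    return -R.T@p['tvec'],d/np.linalg.norm(d)
def onz(n,px,z):
    c,d=ray(n,px);return c+d*(z-c[2])/d[2]
def tri(a,b):
    (c,d),(e,f)=ray("side",a),ray("top",b)
    s=np.linalg.lstsq(np.c_[d,-f],e-c,rcond=None)[0];p,q=c+s[0]*d,e+s[1]*f
    return (p+q)/2,np.linalg.norm(p-q)
def proj(n,X):
    p=P[n];return cv2.projectPoints(np.float64(X).reshape(-1,1,3),p['rvec'],p['tvec'],p['intrinsics'],None)[0][:,0]
def crop(n,name,x,y,w,h,k):
    im=env.capture(n);cv2.imwrite(f"pics/{name}.png",cv2.resize(im[y:y+h,x:x+w,::-1],None,fx=k,fy=k,interpolation=cv2.INTER_CUBIC));return im
E
python3 - <<'E'
from h import *
crop("top","t1",200,110,260,145,3)
crop("side","s1",230,130,150,165,3.6)
for x in [(221,177),(300,176),(301,219),(222,220)]: print(onz("top",x,71))
for x in [(246,232),(281,232)]: print(onz("top",x,49))
for x in [(328,227),(416,231)]: print(onz("top",x,84))
E
```

```text
[619.83351051 382.57745782  71.        ]
[632.60119219  83.81276734  71.        ]
[469.86769901  74.82299314  71.        ]
[457.40992377 372.09728341  71.        ]
[414.22905227 284.21739412  49.        ]
[418.10183086 150.71817035  49.        ]
[442.90469217 -27.66448024  84.        ]
[ 437.54731241 -357.37409001   84.        ]
```

View pics/t1.png

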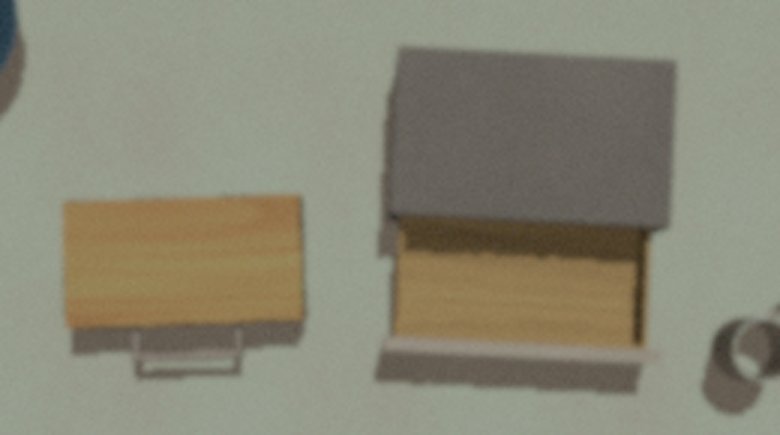

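View pics/s1.png

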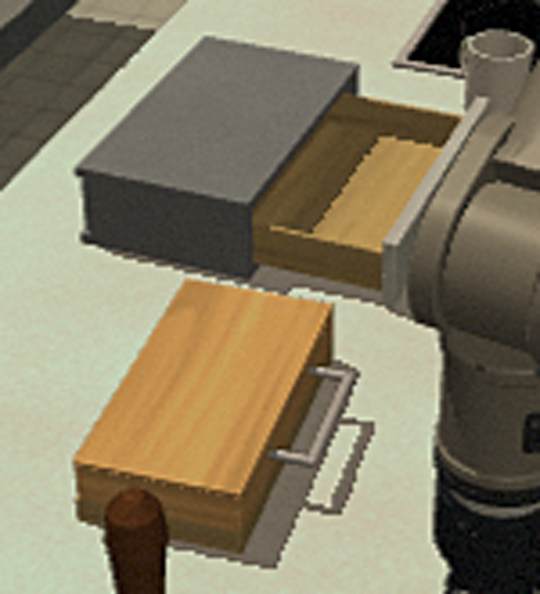

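The top crop shows the lid corners at (65,203), (301,197), (303,320) and (67,326), the bar from (137,355) to (240,357), the unit's top corners and the drawer-front band at about y 340–358. The side crop shows the same corners, with the bar from (352,375) to (312,458).

```bash
python3 - <<'E'
from h import *
T=lambda p:(200+p[0]/3-.33,110+p[1]/3-.33)
S=lambda p:(230+p[0]/3.6-.36,130+p[1]/3.6-.36)
np.set_printoptions(precision=1,suppress=True)
def show(l,s,t): X,e=tri(S(s),T(t)); print(l,X,round(e,1)); return X
for l,s,t in [("lid -x+y",(242,493),(67,326)),("lid+x+y",(75,463),(65,203)),("lid+x-y",(185,283),(301,197)),("lid-x-y",(332,308),(303,320)),
 ("bar-y",(352,375),(240,357)),("bar+y",(312,458),(137,355)),
 ("u+x-y",(208+0,38),(400,47)),("u far -y",(208,38),(675,62)),("u near -y",(358,66),(668,228)),("u near +y",(250,203),(392,212)),("u far+y",(80,172),(400,47)),
 ("front -y",(488,100),(657,357)),("front +y",(388,245),(386,350))]: show(l,s,t)
# mug & mill
print("mill",onz("side",(269,318),0),onz("top",(188,212),0),"mug",onz("top",(452,226),95))
E
```

```text
lid -x+y [463.3 372.3  70.6] 0.8
lid+x+y [619.8 382.7  66.4] 1.5
lid+x-y [639.3  85.5  64.1] 7.2
lid-x-y [481.8  77.2  66.2] 3.9
bar-y [432.6 156.6  51.4] 4.1
bar+y [429.1 286.7  51.7] 0.6
u+x-y [724.7 -47.  283.7] 110.5
u far -y [ 814.7 -379.9   98.1] 1.8
u near -y [ 608.5 -374.1   98.3] 2.9
u near +y [616.6 -31.2  99. ] 0.3
u far+y [824.3 -35.8  92. ] 2.3
front -y [ 444.1 -367.7   85.2] 5.1
front +y [451.5 -26.9  85.2] 12.8
mill [486.4 538.6   0. ] [484.7 524.9   0. ] mug [ 460.2 -488.5   95. ]
```

```bash
cat >> h.py <<'E'
from scipy.spatial.transform import Rotation as Ro
def to(x,y,z,yaw):
    """delta to world target in tool axes; turn still needed so tool y lies at yaw (mod pi)"""
    s=env.read_state();R=Ro.from_rotvec(s['eef_rot']).as_matrix();p=np.array(s['eef_pos'])
    a=np.arctan2(R[1,1],R[0,1]);t=(a-yaw+np.pi/2)%np.pi-np.pi/2
    d=R.T@(np.array([x,y,z])-p)
    # tool axes after the turn
    R2=R@Ro.from_rotvec([0,0,t]).as_matrix();d2=R2.T@(np.array([x,y,z])-p)
    print("t %.1f pos %s yaw %.3f turn %.3f  d %s  d-after-turn %s"%(s['t'],p.round(1),a,t,d.round(1),d2.round(1)),"F",np.round(s['wrist_force'],1),"w %.1f"%s['gripper_width'],"q7 %.2f"%s['qpos'][6])
E
python3 inch.py '[[0,0,-50,0,80],[0,0,-50,0,60],[0,0,0,0.139,50],[0,0,0,0.139,50],[0,0,0,0.139,50],[0,0,0,0.139,50],[0,0,0,0.139,50],[0,0,0,0.139,50],[0,0,0,0.139,50],[0,0,0,0.139,50],[0,0,0,0.137,50]]'
python3 -c "
from h import *
to(431,222,120,.052)"
```

```text
t: 1.3
eef_pos: [178.5, 650.8, 309.3]
eef_rot: [2.167, 2.274, -0.001]
wrist_force: [-0.6, 0.4, 1.3]
gripper_width: 50.0
gripper_force: 0.0
t 1.3 pos [178.5 650.8 309.3] yaw 0.048 turn -0.004  d [-440.4  231.5  189.5]  d-after-turn [-441.2  229.9  189.5] F [-0.6  0.4  1.3] w 50.0 q7 -1.26
```

```bash
python3 inch.py '[[-40,21,17,0,32],[-40,21,17,0,32],[-40,21,17,0,32],[-40,21,17,0,32],[-40,21,17,0,32],[-40,21,17,0,32],[-40,21,17,0,32],[-40,21,17,0,32],[-40,21,17,0,32],[-40,21,17,0,32],[-41,20,19,-0.004,32],[0,0,0,0,32],[0,0,0,0,32]]'
python3 - <<'E'
from h import *
to(431,222,31,.052)
crop("side","s2",230,130,150,165,3.6)
E
```

```text
t: 2.6
eef_pos: [432.2, 221.7, 120.2]
eef_rot: [-2.16, -2.281, 0.002]
wrist_force: [-1.5, 0.8, -0.1]
gripper_width: 32.3
gripper_force: 0.0
t 2.6 pos [432.2 221.7 120.2] yaw 0.055 turn 0.003  d [ 0.4 -1.1 89.2]  d-after-turn [ 0.4 -1.1 89.2] F [-1.5  0.8 -0.1] w 32.3 q7 -0.37
```

View pics/s2.png

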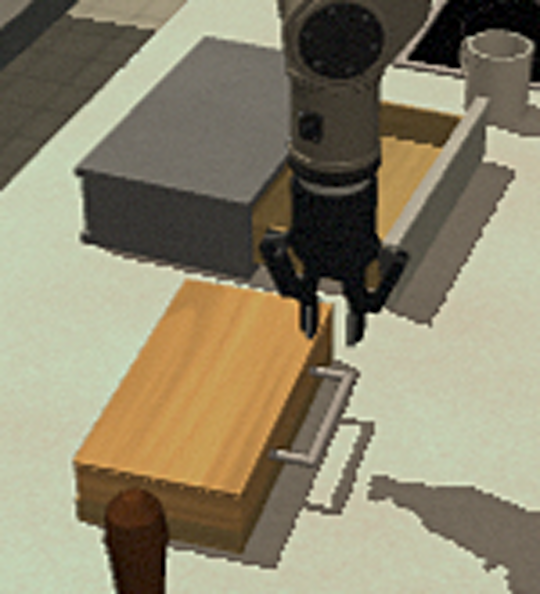

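The gripper straddles the bar line (fingertips at about (310,335) and (355,343)), with the bar below at (335,415). Descending.

```bash
python3 inch.py '[[0,-1,20,0,32],[0,0,20,0,32],[0,0,16,0,32],[0,0,12,0,32],[0,0,11,0,32],[0,0,10,0,32],[0,0,0,0,32],[0,0,0,0,20],[0,0,0,0,10],[0,0,0,0,0],[0,0,0,0,0],[0,0,0,0,0],[0,0,0,0,0]]'
python3 -c "
from h import *
to(431,222,31,.052)"
```

```text
t: 3.95
eef_pos: [432.4, 223.6, 33.1]
eef_rot: [2.156, 2.284, 0.005]
wrist_force: [-0.9, -1.2, 10.8]
gripper_width: 0.3
gripper_force: 5.6
t 4.0 pos [432.4 223.6  33.1] yaw 0.057 turn 0.005  d [-1.5 -1.5  2.1]  d-after-turn [-1.5 -1.5  2.1] F [-0.9 -1.2 10.8] w 0.3 q7 -0.27
```

```bash
python3 - <<'E'
from h import *
a=crop("side","a",280,210,75,65,7)
b=crop("top","b",230,205,75,65,7)
import cv2
cv2.imwrite("pics/ab.png",np.vstack([cv2.imread("pics/a.png"),cv2.imread("pics/b.png")])[:, :][::1])
im=cv2.imread("pics/ab.png");cv2.imwrite("pics/ab.png",np.hstack([im[:455][:, :525],im[455:]])[:, :] if 0 else cv2.resize(np.hstack([im[:455],im[455:]]),(800,347)))
E
```

```text
(no output)
```

View pics/ab.png

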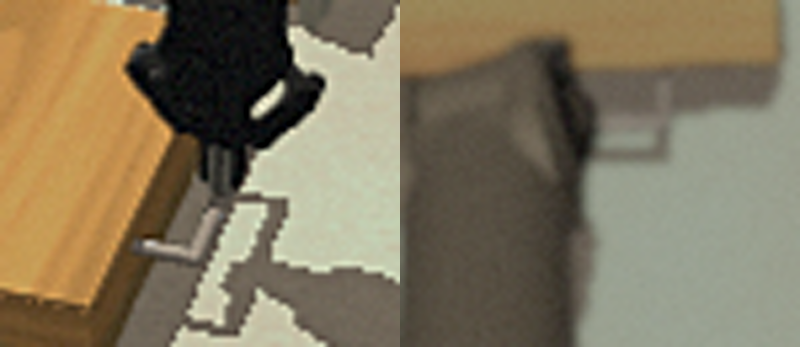

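The left half shows closed fingertips at (220,195) just above the bar, and the bar's near end at (205,255). Nothing is between the pads. Checking where the TCP and bar project.

```bash
python3 - <<'E'
from h import *
np.set_printoptions(precision=1,suppress=True)
s=env.read_state();print(s['t'],s['gripper_width'],s['gripper_force'],s['wrist_force'],s['eef_pos'])
f=lambda q:(q-[280,210])*5.333
for l,X in [("tcp",[432.4,223.6,33]),("tcp+16",[432.4,223.6,49]),("bar",[431,222,49]),("bar+y",[428,287,49]),("bar-y",[434,157,49])]: print(l,f(proj("side",X)[0]),proj("top",X)[0])
E
```

```text
4.05 -0.034605012523410306 5.625548958778381 [-0.6 -1.3 10.5] [432.4 223.6  33.1]
tcp [222.  210.2] [262.7 227.6]
tcp+16 [222.3 190.9] [262.1 227.7]
bar [225.2 189.9] [262.5 228.1]
bar+y [194.7 253.9] [245.4 228.4]
bar-y [253.7 129.9] [279.5 227.8]
```

```bash
python3 inch.py '[[0,0,-5,0,0],[0,0,-5,0,0],[0,0,-5,0,0],[0,0,0,0,0]]'
python3 inch.py '[[0,0,-20,0,0],[0,0,-20,0,0],[0,0,-20,0,32],[0,0,0,0,32],[0,0,0,0,32]]'
python3 - <<'E'
from h import *
crop("side","a",290,200,60,80,6)
E
```

```text
t: 4.45
eef_pos: [431.4, 223.2, 47.3]
eef_rot: [2.156, 2.285, 0.002]
wrist_force: [-0.4, 1.1, 0.6]
gripper_width: -0.0
gripper_force: 0.0
t: 4.95
eef_pos: [431.0, 223.1, 106.5]
eef_rot: [-2.156, -2.285, -0.001]
wrist_force: [0.3, 0.2, -0.4]
gripper_width: 31.7
gripper_force: 0.0
```

View pics/a.png

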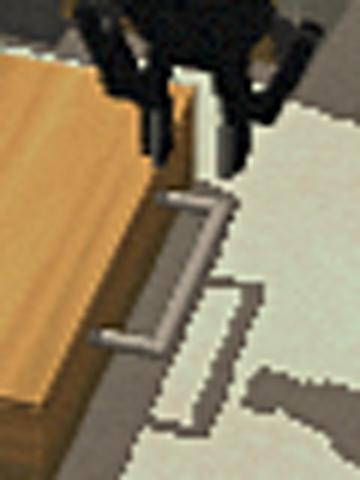

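The bar runs from (228,200) to (165,345). The open fingertips are at (160,165) and (232,175), centred over the bar in this view. Checking whether the tip height agrees with the TCP reading.

```bash
python3 - <<'E'
from h import *
np.set_printoptions(precision=1,suppress=True)
f=lambda q:(q-[290,200])*6
for z in (106,116,126): print(z,f(proj("side",[[431-16,223,z],[431,223,z],[431+16,223,z]])))
print(f(proj("side",[[431,222,43],[431,222,55],[431,222,0]])))
E
```

```text
106 [[220.9 201.4]
 [193.7 195.3]
 [166.7 189.2]]
116 [[221.1 187.1]
 [193.9 181. ]
 [166.8 174.9]]
126 [[221.4 172.8]
 [194.1 166.7]
 [166.9 160.6]]
[[193.2 281.8]
 [193.4 265.4]
 [192.5 339.4]]
```

```bash
python3 inch.py '[[0,0,20,0,32],[0,0,20,0,32],[0,0,20,0,32],[0,0,10,0,32],[0,0,10,0,32],[0,0,5,0,32],[0,0,5,0,32],[0,0,0,0,32]]'
python3 - <<'E'
from h import *
to(431,222,17,.052)
crop("side","a",290,200,60,80,6)
E
```

```text
t: 5.8
eef_pos: [431.0, 222.9, 16.4]
eef_rot: [-2.156, -2.285, 0.0]
wrist_force: [-0.2, 0.6, 0.5]
gripper_width: 32.1
gripper_force: 0.0
t 5.8 pos [431.  222.9  16.4] yaw 0.058 turn 0.006  d [-0.9 -0.1 -0.6]  d-after-turn [-0.9 -0.1 -0.6] F [-0.2  0.6  0.5] w 32.1 q7 -0.25
```

View pics/a.png

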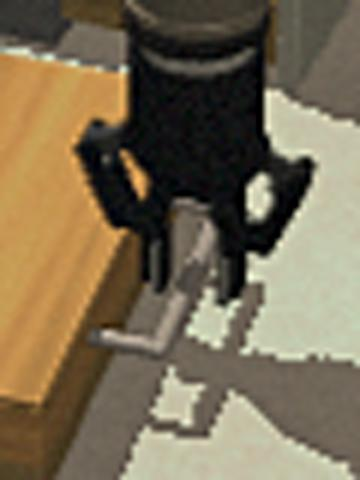

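The bar is now between the fingers, with the tips at (157,290) and (230,300), below bar level. Closing.

```bash
python3 inch.py '[[0,0,0,0,20],[0,0,0,0,12],[0,0,0,0,0],[0,0,0,0,0],[0,0,0,0,0],[0,0,0,0,0]]'
```

```text
t: 6.45
eef_pos: [432.1, 223.3, 17.3]
eef_rot: [2.156, 2.284, 0.003]
wrist_force: [0.7, -1.2, 6.0]
gripper_width: 9.8
gripper_force: 58.6
```

```bash
python3 - <<'E'
import numpy as np
th=np.arange(0,1.66,.11); a=np.arctan2(22,-200)-th
x=201.2*np.cos(a); z=201.2*np.sin(a)
print(np.c_[th[1:],np.diff(x),-np.diff(z)].round(1))
E
python3 inch.py '[[0,0.3,-5,0,0],[0,0.3,-5,0,0],[0,0.6,-6,0,0],[0,0.6,-6,0,0]]'
```

```text
[[  0.1   3.6 -21.8]
 [  0.2   6.  -21.3]
 [  0.3   8.3 -20.5]
 [  0.4  10.5 -19.5]
 [  0.6  12.6 -18.2]
 [  0.7  14.5 -16.7]
 [  0.8  16.2 -15. ]
 [  0.9  17.8 -13.1]
 [  1.   19.1 -11.1]
 [  1.1  20.2  -8.9]
 [  1.2  21.1  -6.7]
 [  1.3  21.7  -4.3]
 [  1.4  22.   -1.9]
 [  1.5  22.1   0.5]
 [  1.6  21.9   3. ]]
t: 6.85
eef_pos: [435.6, 223.5, 39.4]
eef_rot: [2.155, 2.282, 0.007]
wrist_force: [10.1, -0.2, -3.7]
gripper_width: 9.5
gripper_force: 58.4
```

```bash
python3 inch.py '[[0,4,-10,0,0],[0,4,-11,0,0],[0,4,-10,0,0],[0,4.3,-10,0,0]]'
python3 inch.py '[[0,5.2,-9.8,0,0],[0,5.3,-9.7,0,0],[0,6.3,-9.1,0,0],[0,6.3,-9.1,0,0]]'
```

```text
t: 7.25
eef_pos: [448.7, 224.3, 80.2]
eef_rot: [-2.155, -2.285, 0.001]
wrist_force: [2.0, 3.0, -4.7]
gripper_width: 9.4
gripper_force: 58.4
t: 7.65
eef_pos: [470.0, 225.7, 117.5]
eef_rot: [-2.153, -2.284, 0.006]
wrist_force: [-5.4, 2.9, 1.5]
gripper_width: 9.8
gripper_force: 58.7
```

```bash
python3 inch.py '[[0,7.2,-8.4,0,0],[0,7.3,-8.3,0,0],[0,8.1,-7.5,0,0],[0,8.1,-7.5,0,0],[0,8.9,-6.6,0,0],[0,8.9,-6.5,0,0]]'
python3 inch.py '[[0,9.5,-5.6,0,0],[0,9.6,-5.5,0,0],[0,10.1,-4.5,0,0],[0,10.1,-4.4,0,0]]'
```

```text
t: 8.25
eef_pos: [516.0, 228.7, 163.3]
eef_rot: [-2.149, -2.281, 0.011]
wrist_force: [-17.4, 0.7, 21.1]
gripper_width: 9.2
gripper_force: 61.2
t: 8.65
eef_pos: [559.5, 231.6, 185.2]
eef_rot: [-2.153, -2.284, -0.002]
wrist_force: [-6.9, 1.7, 13.9]
gripper_width: 9.4
gripper_force: 62.4
```

```bash
python3 inch.py '[[0,10.5,-3.4,0,0],[0,10.6,-3.3,0,0],[0,10.8,-2.2,0,0],[0,10.9,-2.1,0,0]]'
python3 inch.py '[[0,11,-1,0,0],[0,11,-0.9,0,0],[0,11,0.2,0,0],[0,11.1,0.3,0,0],[0,0,0,0,0]]'
```

```text
t: 9.05
eef_pos: [603.3, 234.4, 195.5]
eef_rot: [-2.154, -2.285, -0.004]
wrist_force: [-3.8, 4.2, 6.6]
gripper_width: 9.4
gripper_force: 63.4
t: 9.55
eef_pos: [648.2, 237.2, 195.8]
eef_rot: [-2.155, -2.286, -0.004]
wrist_force: [-2.1, 5.1, 7.5]
gripper_width: 9.5
gripper_force: 65.2
```

```bash
python3 inch.py '[[0,9,0.8,0,0],[0,9,1,0,0],[0,9,1.3,0,0],[0,0,0,0,0],[0,0,0,0,12],[0,0,0,0,20],[0,0,0,0,30],[0,0,-15,0,30],[0,0,-25,0,30],[0,0,-30,0,60],[0,0,0,0,60]]'
python3 - <<'E'
from h import *
crop("side","a",230,130,150,165,3.6)
E
```

```text
t: 10.65
eef_pos: [676.2, 236.6, 267.7]
eef_rot: [2.154, 2.281, 0.012]
wrist_force: [0.3, -1.0, 0.9]
gripper_width: 57.7
gripper_force: 0.0
```

View pics/a.png

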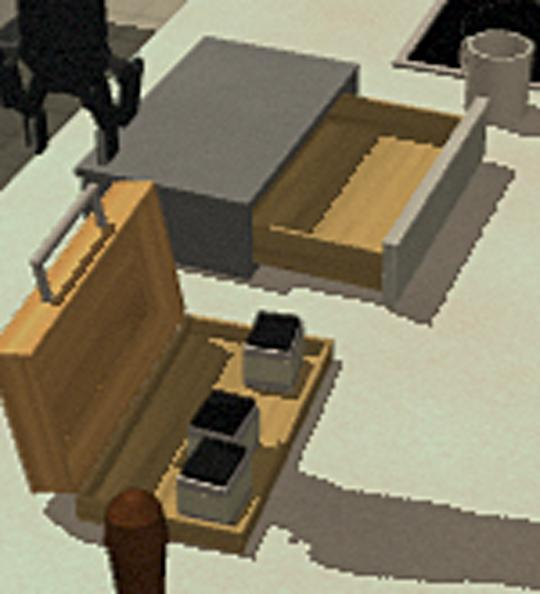

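The lid stands open against its stop. Three tins stand in the box, with caps at about (275,330), (225,410) and (215,460). Moving the arm over to the drawer and measuring the tins in both views.

```bash
python3 inch.py '[[-43,-17,0,0,70],[-43,-17,0,0,70],[-43,-17,0,0,70],[-43,-17,0,0,70],[-43,-17,0,0,70],[-43,-17,0,0,70],[-43,-17,0,0,70],[-43,-17,0,0,70],[-43,-17,0,0,70],[-43,-17,0,0,70],[0,0,0,0,70]]'
python3 - <<'E'
from h import *
np.set_printoptions(precision=1,suppress=True)
crop("top","t2",205,160,110,75,6)
for n in ("top","side"):
    im=env.capture(n); v=im.max(2).astype(int)
    q=proj(n,[[560,228,64]])[0]
    m=((v<45)*255).astype(np.uint8)
    k,lab,st,ce=cv2.connectedComponentsWithStats(m)
    for i in range(1,k):
        if st[i,4]>20 and abs(ce[i]-q).max()<60: print(n,st[i],ce[i],onz(n,ce[i],64))
E
```

```text
t: 11.8
eef_pos: [524.6, -210.1, 261.8]
eef_rot: [2.169, 2.271, -0.004]
wrist_force: [-0.8, 0.7, 0.0]
gripper_width: 69.9
gripper_force: 0.0
top [246 199  12  10 107] [251.7 203.4] [523.3 264.   64. ]
top [283 199  11  11 102] [287.9 204.1] [525.1 126.6  64. ]
top [229 203  11  11 101] [234. 208.] [504.1 330.2  64. ]
side [298 217  15  11 112] [305.5 221.8] [526.2 133.4  64. ]
side [283 239  18  12 138] [291.5 244.3] [524.4 268.5  64. ]
side [281 251  17  14 155] [289.1 257.7] [505.7 334.4  64. ]
```

View pics/t2.png

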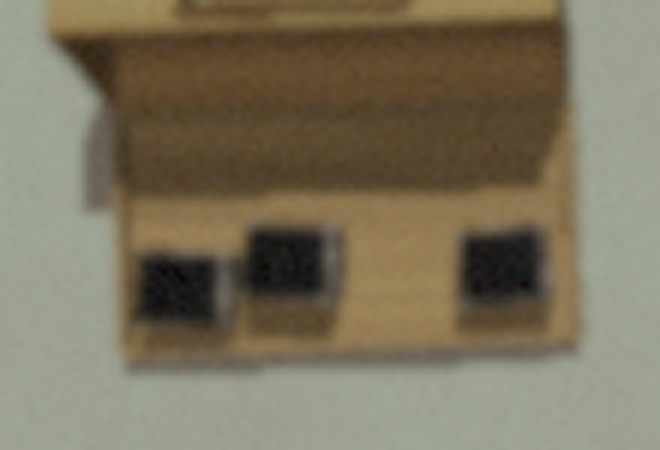

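The top crop shows three square black caps, at (180,288), (290,262) and (505,265), with the leftmost one knocked out of line and close to the front rim.

```bash
cat >> h.py <<'E'
def tins(z=64,win=((450,640),(60,400)),thr=45):
    out={}
    for n in ("top","side"):
        im=cv2.resize(env.capture(n),None,fx=4,fy=4,interpolation=cv2.INTER_CUBIC)
        m=((im.max(2)<thr)*255).astype(np.uint8);L=[]
        for c in cv2.findContours(m,cv2.RETR_EXTERNAL,cv2.CHAIN_APPROX_NONE)[0]:
            A=cv2.contourArea(c)/16
            if not 50<A<400: continue
            M=cv2.moments(c);q=np.array([M['m10'],M['m01']])/M['m00']/4-.375;X=onz(n,q,z)
            if win[0][0]<X[0]<win[0][1] and win[1][0]<X[1]<win[1][1]:
                w=np.array([onz(n,p[0]/4-.375,z)[:2] for p in c],np.float32)
                r=cv2.minAreaRect(w);a=(r[2]+45)%90-45
                L.append((X,q,np.radians(a),r[1],A))
        out[n]=L
    for X,q,a,sz,A in out["top"]:
        s=min(out["side"],key=lambda u:np.linalg.norm(u[0]-X),default=None)
        if s is None or np.linalg.norm(s[0]-X)>25: print("top only",X.round(1),a.round(3),np.round(sz,1));continue
        Y,e=tri(s[1],q);print("tin",Y.round(1),"err %.1f yaw %.3f (side %.3f) size %s"%(e,a,s[2],np.round(sz,1)))
E
python3 - <<'E'
from h import *
tins()
to(525,130,150,.05)
E
```

```text
tin [506.  330.9  60.9] err 2.6 yaw -0.045 (side -0.022) size [43.7 36. ]
tin [526.6 127.3  59.8] err 3.2 yaw 0.034 (side 0.093) size [37.9 42.7]
tin [524.7 264.4  61. ] err 3.0 yaw 0.029 (side -0.023) size [36.1 47.4]
t 12.1 pos [ 529.2 -200.4  261. ] yaw 0.060 turn 0.010  d [329.9  15.8 111.3]  d-after-turn [330.1  12.4 111.3] F [0.1 0.  0.5] w 70.3 q7 0.49
```

```bash
python3 inch.py '[[40,1,5,0.012,70],[40,1,5,0.012,70],[40,1,10,0,70],[40,1,15,0,70],[40,1,20,0,70],[40,1,25,0,70],[40,1,25,0,70],[40,0,20,0,70],[9,0,6,0,70],[0,0,0,0,70],[0,0,0,0,70],[0,0,0,0,70]]'
python3 - <<'E'
from h import *
to(526.5,129.5,40,.034)
crop("side","a",280,170,70,70,6)
f=lambda q:(q-[280,170])*6
p=env.read_state()['eef_pos']
print(f(proj("side",[p,p+[0,0,20],[526.5,129.5,64]])))
E
```

```text
t: 13.25
eef_pos: [523.9, 125.4, 131.3]
eef_rot: [2.185, 2.256, 0.001]
wrist_force: [-0.4, 0.0, 0.5]
gripper_width: 70.1
gripper_force: 0.0
t 13.2 pos [523.9 125.4 131.3] yaw 0.032 turn -0.002  d [ 4.   2.6 91.3]  d-after-turn [ 4.   2.7 91.3] F [-0.4  0.   0.5] w 70.1 q7 -0.12
[[160.64032804 211.83033589]
 [160.33946084 183.63404384]
 [155.05938029 306.8842883 ]]
```

View pics/a.png

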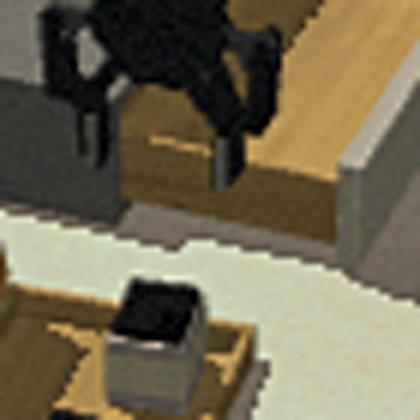

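The fingertips are at (97,167) and (228,190), centred over the tin cap at (160,305). They sit about 24 mm above the reported TCP, so I descend to TCP z of about 12.

```bash
python3 inch.py '[[2,2.5,20,0,66],[2,0,20,0,66],[0,0,20,0,66],[0,0,15,0,66],[0,0,10,0,66],[0,0,10,0,66],[0,0,8,0,66],[0,0,0,0,66]]'
python3 inch.py '[[0,0,8,0,66],[0,0,8,0,66],[0,0,0,0,66],[0,0,0,0,66]]'
python3 - <<'E'
from h import *
to(526.5,129.5,12,.034)
crop("side","a",280,170,70,70,6)
E
```

```text
t: 14.1
eef_pos: [525.1, 130.7, 26.8]
eef_rot: [-2.183, -2.258, 0.002]
wrist_force: [0.2, -0.3, 0.5]
gripper_width: 65.9
gripper_force: 0.0
t: 14.5
eef_pos: [525.4, 131.0, 11.2]
eef_rot: [-2.183, -2.259, 0.001]
wrist_force: [0.8, 0.4, 0.3]
gripper_width: 66.1
gripper_force: 0.0
t 14.5 pos [525.4 131.   11.2] yaw 0.034 turn 0.000  d [-1.5  1.1 -0.8]  d-after-turn [-1.5  1.1 -0.8] F [0.8 0.4 0.3] w 66.1 q7 -0.03
```

View pics/a.png

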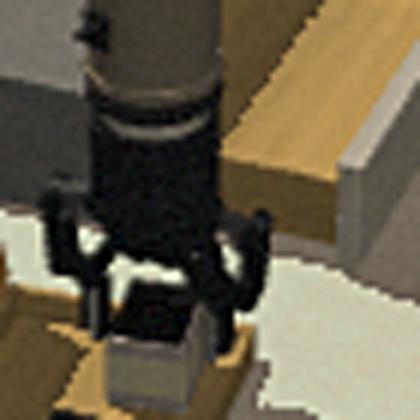

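```bash
python3 inch.py '[[0,0,0,0,50],[0,0,0,0,45],[0,0,0,0,40],[0,0,0,0,40],[0,0,0,0,40],[0,0,0,0,40],[0,0,-5,0,40],[0,0,-10,0,40],[0,0,-20,0,40],[0,0,-30,0,40],[0,0,-40,0,40],[0,0,-30,0,40],[0,0,0,0.06,40],[0,0,0,0,40]]'
python3 -c "
from h import *
to(535,-291,120,-.026)"
```

```text
t: 15.95
eef_pos: [525.9, 131.3, 147.9]
eef_rot: [2.25, 2.191, 0.004]
wrist_force: [-0.6, 0.4, -2.2]
gripper_width: 49.8
gripper_force: 60.9
t 15.9 pos [525.9 131.3 147.9] yaw -0.027 turn -0.001  d [-421.9   20.3   27.4]  d-after-turn [-421.9   20.    27.4] F [-0.6  0.4 -2.2] w 49.8 q7 -0.19
```

```bash
python3 inch.py '[[-20,1,0,0,40],[-40,2,0,0,40],[-40,2,0,0,40],[-40,2,0,0,40],[-40,2,0,0,40],[-40,2,0,0,40],[-40,2,0,0,40],[-40,2,0,0,40],[-40,2,0,0,40],[-40,2,5,0,40],[-30,1,10,0,40],[-12,0,12,0,40],[0,0,0,0,40],[0,0,0,0,40],[0,0,0,0,40]]'
python3 -c "
from h import *
to(535,-291,26,-.026)"
```

```text
t: 17.45
eef_pos: [535.1, -289.2, 119.4]
eef_rot: [-2.246, -2.195, -0.001]
wrist_force: [0.5, 0.2, -1.0]
gripper_width: 49.6
gripper_force: 60.9
t 17.4 pos [ 535.1 -289.2  119.4] yaw -0.023 turn 0.003  d [-1.9 -0.1 93.4]  d-after-turn [-1.9 -0.1 93.4] F [ 0.5  0.2 -1. ] w 49.6 q7 0.66
```

```bash
python3 inch.py '[[-2,0,15,0,40],[0,0,20,0,40],[0,0,20,0,40],[0,0,15,0,40],[0,0,10,0,40],[0,0,6,0,40],[0,0,4,0,40],[0,0,1,0,40],[0,0,0,0,40]]'
python3 -c "
from h import *
to(535,-291,25,-.026)
crop('side','a',290,130,100,90,5)"
```

```text
t: 18.35
eef_pos: [534.8, -293.6, 28.8]
eef_rot: [2.25, 2.192, 0.001]
wrist_force: [-0.1, 0.1, -1.6]
gripper_width: 49.5
gripper_force: 60.9
t 18.4 pos [ 534.8 -293.6   28.8] yaw -0.026 turn -0.000  d [2.6 0.2 3.8]  d-after-turn [2.6 0.2 3.8] F [-0.1  0.1 -1.6] w 49.5 q7 0.72
```

View pics/a.png

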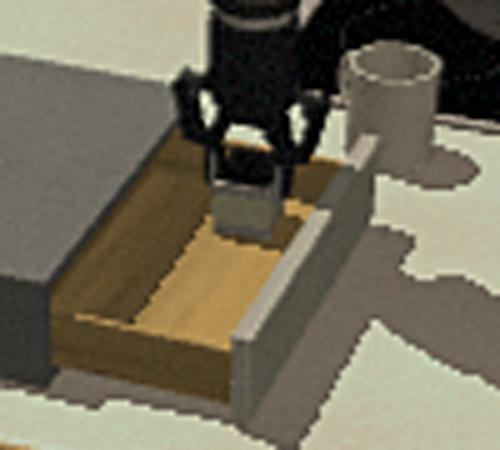

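The tin (243,210) is held inside the drawer just above the floor. Lowering until it touches.

```bash
python3 inch.py '[[0,0,1.5,0,40],[0,0,1.5,0,40],[0,0,0,0,40],[0,0,0,0,40]]'; python3 inch.py '[[0,0,1,0,40],[0,0,0,0,40],[0,0,0,0,40]]'
```

```text
t: 18.8
eef_pos: [535.0, -293.5, 26.3]
eef_rot: [2.249, 2.192, 0.001]
wrist_force: [-1.3, -0.1, 6.9]
gripper_width: 49.7
gripper_force: 61.6
t: 19.1
eef_pos: [535.6, -293.6, 26.3]
eef_rot: [2.249, 2.191, 0.003]
wrist_force: [-1.9, 2.9, 12.7]
gripper_width: 49.4
gripper_force: 62.3
```

```bash
python3 inch.py '[[0,0,-1,0,50],[0,0,0,0,58],[0,0,0,0,66],[0,0,0,0,66],[0,0,0,0,66],[0,0,-15,0,66],[0,0,-30,0,66],[0,0,-40,0,66],[0,0,-40,0,66],[0,0,-20,0,66],[0,0,0,0,66],[0,0,0,0,66]]'
python3 -c "
from h import *
tins()
to(525,266,130,.03)"
```

```text
t: 20.3
eef_pos: [534.6, -293.3, 171.2]
eef_rot: [2.249, 2.192, 0.001]
wrist_force: [-0.3, 0.7, 0.3]
gripper_width: 65.7
gripper_force: 0.0
tin [506.  330.8  60.8] err 2.6 yaw -0.035 (side -0.015) size [43.4 36.2]
tin [524.6 264.7  61.2] err 3.1 yaw 0.029 (side -0.017) size [36.1 47.4]
t 20.4 pos [ 533.8 -292.8  169.5] yaw -0.026 turn -0.056  d [558.4 -23.2  40. ]  d-after-turn [558.8   8.1  40. ] F [-0.1  1.1 -0.5] w 66.0 q7 0.63
```

```bash
python3 inch.py '[[0,0,0,-0.056,66],[40,0.6,0,0,66],[40,0.6,0,0,66],[40,0.6,0,0,66],[40,0.6,0,0,66],[40,0.6,0,0,66],[40,0.6,0,0,66],[40,0.6,0,0,66],[40,0.6,0,0,66],[40,0.6,0,0,66],[40,0.6,0,0,66],[40,0.5,0,0,66],[40,0.5,5,0,66],[40,0.5,15,0,66],[28,0.5,15,0,66],[10,0,5,0,66],[0,0,0,0,66],[0,0,0,0,66],[0,0,0,0,66]]'
python3 -c "
from h import *
to(525,266,11,.03)"
```

```text
t: 22.3
eef_pos: [526.5, 262.3, 131.0]
eef_rot: [2.191, 2.25, 0.0]
wrist_force: [-0.1, -0.3, 0.2]
gripper_width: 65.9
gripper_force: 0.0
t 22.3 pos [526.5 262.3 131. ] yaw 0.027 turn -0.003  d [  3.8  -1.5 120. ]  d-after-turn [  3.8  -1.5 120. ] F [-0.1 -0.3  0.2] w 65.9 q7 -0.35
```

```bash
python3 inch.py '[[2,-1,20,-0.003,66],[1.5,0,20,0,66],[0,0,20,0,66],[0,0,15,0,66],[0,0,10,0,66],[0,0,10,0,66],[0,0,9,0,66],[0,0,8,0,66],[0,0,0,0,66]]' && python3 inch.py '[[0,0,7,0,66],[0,0,0,0,66],[0,0,0,0,50],[0,0,0,0,45],[0,0,0,0,40],[0,0,0,0,40],[0,0,0,0,40],[0,0,0,0,40]]'; python3 -c "
from h import *
to(525,266,11,.03)"
```

```text
t: 23.2
eef_pos: [524.1, 267.8, 17.5]
eef_rot: [-2.184, -2.258, 0.002]
wrist_force: [0.3, 0.6, -0.0]
gripper_width: 66.2
gripper_force: 0.0
t: 24.0
eef_pos: [525.2, 268.3, 12.0]
eef_rot: [2.184, 2.258, 0.002]
wrist_force: [0.7, 0.4, 5.8]
gripper_width: 48.7
gripper_force: 62.7
t 24.0 pos [525.2 268.3  12. ] yaw 0.033 turn 0.003  d [-2.3 -0.2  1. ]  d-after-turn [-2.3 -0.2  1. ] F [0.7 0.4 5.8] w 48.7 q7 -0.28
```

```bash
python3 inch.py '[[0,0,-5,0,40],[0,0,-10,0,40],[0,0,-20,0,40],[0,0,-30,0,40],[0,0,-40,0,40],[0,0,-30,0,40],[0,0,0,0.059,40],[0,0,0,0,40],[0,0,0,0,40]]'
python3 -c "
from h import *
to(537.5,-201,120,-.026)"
```

```text
t: 24.9
eef_pos: [523.9, 267.9, 146.1]
eef_rot: [-2.248, -2.194, 0.002]
wrist_force: [-1.1, 0.1, -2.4]
gripper_width: 49.1
gripper_force: 62.1
t 24.9 pos [523.9 267.9 146.1] yaw -0.024 turn 0.002  d [-468.4   25.1   26.3]  d-after-turn [-468.3   25.8   26.3] F [-1.1  0.1 -2.4] w 49.1 q7 -0.41
```

```bash
python3 inch.py '[[-20,1,0,0.002,40],[-40,2.2,0,0,40],[-40,2.2,0,0,40],[-40,2.2,0,0,40],[-40,2.2,0,0,40],[-40,2.2,0,0,40],[-40,2.2,0,0,40],[-40,2.2,0,0,40],[-40,2.2,0,0,40],[-40,2.2,0,0,40],[-40,2.2,5,0,40],[-33,1.8,10,0,40],[-15,0.8,11,0,40],[0,0,0,0,40],[0,0,0,0,40],[0,0,0,0,40]]'
python3 -c "
from h import *
to(537.5,-201,29,-.026)"
```

```text
t: 26.5
eef_pos: [537.1, -199.3, 120.4]
eef_rot: [-2.25, -2.191, -0.0]
wrist_force: [0.4, -0.3, -1.9]
gripper_width: 48.9
gripper_force: 62.0
t 26.5 pos [ 537.1 -199.3  120.4] yaw -0.026 turn -0.000  d [-1.8  0.4 91.4]  d-after-turn [-1.8  0.4 91.4] F [ 0.4 -0.3 -1.9] w 48.9 q7 0.49
```

```bash
python3 inch.py '[[-2,0,15,0,40],[0,0,20,0,40],[0,0,20,0,40],[0,0,15,0,40],[0,0,10,0,40],[0,0,6,0,40],[0,0,4,0,40],[0,0,1,0,40],[0,0,0,0,40],[0,0,1.5,0,40],[0,0,1.5,0,40],[0,0,0,0,40],[0,0,0,0,40]]'
```

```text
t: 27.8
eef_pos: [537.1, -202.5, 26.4]
eef_rot: [2.252, 2.19, 0.0]
wrist_force: [-0.3, -0.2, -1.4]
gripper_width: 48.7
gripper_force: 62.2
```

```bash
python3 inch.py '[[0,0,1,0,40],[0,0,0.5,0,40],[0,0,0,0,40],[0,0,0,0,40]]'
```

```text
t: 28.2
eef_pos: [537.6, -202.5, 26.0]
eef_rot: [2.252, 2.19, 0.002]
wrist_force: [-3.6, 1.1, 8.9]
gripper_width: 48.9
gripper_force: 63.3
```

```bash
python3 inch.py '[[0,0,-1,0,50],[0,0,0,0,58],[0,0,0,0,66],[0,0,0,0,66],[0,0,0,0,66],[0,0,-15,0,66],[0,0,-30,0,66],[0,0,-40,0,66],[0,0,-40,0,66],[0,0,-20,0,66],[0,0,0,0,66],[0,0,0,0,66],[0,0,0,0,66]]'
python3 -c "
from h import *
tins()
to(506,332.5,130,-.02)"
```

```text
t: 29.5
eef_pos: [536.3, -202.1, 170.1]
eef_rot: [-2.251, -2.189, 0.001]
wrist_force: [0.2, 0.1, 0.4]
gripper_width: 66.4
gripper_force: 0.0
tin [505.9 331.   60. ] err 2.9 yaw -0.016 (side -0.034) size [44.3 36.3]
t 29.6 pos [ 536.3 -202.2  169.8] yaw -0.028 turn -0.008  d [533.6 -45.2  40. ]  d-after-turn [534.  -40.8  40. ] F [ 0.8 -0.5  0.3] w 65.7 q7 0.45
```

```bash
python3 inch.py '[[20,-1.5,0,-0.008,66],[40,-3,0,0,66],[40,-3,0,0,66],[40,-3,0,0,66],[40,-3,0,0,66],[40,-3,0,0,66],[40,-3,0,0,66],[40,-3,0,0,66],[40,-3,0,0,66],[40,-3,0,0,66],[40,-3,0,0,66],[40,-3,0,0,66],[40,-3,5,0,66],[25,-2,15,0,66],[9,-1,15,0,66],[0,0,5,0,66],[0,0,0,0,66],[0,0,0,0,66],[0,0,0,0,66]]'
python3 -c "
from h import *
to(506,332.5,13,-.02)"
```

```text
t: 31.5
eef_pos: [508.4, 330.7, 131.7]
eef_rot: [2.246, 2.196, 0.001]
wrist_force: [0.7, -1.0, 0.8]
gripper_width: 66.5
gripper_force: 0.0
t 31.5 pos [508.4 330.7 131.7] yaw -0.023 turn -0.003  d [  1.7  -2.6 118.7]  d-after-turn [  1.7  -2.6 118.7] F [ 0.7 -1.   0.8] w 66.5 q7 -0.52
```

```bash
python3 inch.py '[[1,-2,20,0,66],[0,0,20,0,66],[0,0,20,0,66],[0,0,15,0,66],[0,0,10,0,66],[0,0,10,0,66],[0,0,9,0,66],[0,0,6,0,66],[0,0,0,0,66]]' && python3 inch.py '[[0,0,4,0,66],[0,0,3,0,66],[0,0,0,0,66],[0,0,0,0,50],[0,0,0,0,45],[0,0,0,0,40],[0,0,0,0,40],[0,0,0,0,40],[0,0,0,0,40]]'; python3 -c "
from h import *
to(506,332.5,13,-.02)"
```

```text
t: 32.4
eef_pos: [505.1, 333.0, 20.2]
eef_rot: [-2.243, -2.199, 0.002]
wrist_force: [0.3, -0.3, 0.9]
gripper_width: 66.0
gripper_force: 0.0
t: 33.3
eef_pos: [506.0, 333.6, 14.5]
eef_rot: [2.244, 2.199, 0.002]
wrist_force: [0.1, 0.4, 5.4]
gripper_width: 48.6
gripper_force: 63.9
t 33.3 pos [506.  333.6  14.5] yaw -0.020 turn -0.000  d [-1.1  0.1  1.5]  d-after-turn [-1.1  0.1  1.5] F [0.1 0.4 5.4] w 48.6 q7 -0.46
```

```bash
python3 inch.py '[[0,0,-5,0,40],[0,0,-10,0,40],[0,0,-20,0,40],[0,0,-30,0,40],[0,0,-40,0,40],[0,0,-30,0.006,40],[0,0,0,0,40],[0,0,0,0,40],[0,0,0,0,40]]'
python3 -c "
from h import *
to(540,-111,120,-.026)"
```

```text
t: 34.2
eef_pos: [504.3, 332.7, 147.6]
eef_rot: [-2.25, -2.192, 0.004]
wrist_force: [-0.0, -0.4, -1.6]
gripper_width: 48.8
gripper_force: 63.1
t 34.2 pos [504.3 332.7 147.6] yaw -0.026 turn 0.000  d [-442.6   47.2   28.2]  d-after-turn [-442.6   47.3   28.2] F [-0.  -0.4 -1.6] w 48.8 q7 -0.53
```

```bash
python3 inch.py '[[-20,2,0,0,40],[-40,4.3,0,0,40],[-40,4.3,0,0,40],[-40,4.3,0,0,40],[-40,4.3,0,0,40],[-40,4.3,0,0,40],[-40,4.3,0,0,40],[-40,4.3,0,0,40],[-40,4.3,0,0,40],[-40,4.3,0,0,40],[-32,3.3,12,0,40],[-20,2,8,0,40],[-10,1,8,0,40],[0,0,0,0,40],[0,0,0,0,40],[0,0,0,0,40]]'
python3 -c "
from h import *
tins(78,((450,640),(-360,-140)))
to(540,-111,31,-.026)"
```

```text
t: 35.8
eef_pos: [541.2, -108.1, 120.9]
eef_rot: [-2.247, -2.194, -0.001]
wrist_force: [1.4, -0.3, -1.5]
gripper_width: 48.7
gripper_force: 63.1
top only [ 532.1 -296.9   78. ] 0.066 [36.1 44.8]
t 35.9 pos [ 541.3 -108.3  121.2] yaw -0.024 turn 0.002  d [-2.8 -1.3 90.2]  d-after-turn [-2.8 -1.3 90.2] F [-0.4  0.4 -1.8] w 49.0 q7 0.30
```

```bash
python3 inch.py '[[-2.5,-1,15,0,40],[0,0,20,0,40],[0,0,20,0,40],[0,0,15,0,40],[0,0,10,0,40],[0,0,6,0,40],[0,0,3,0,40],[0,0,0,0,40],[0,0,1,0,40],[0,0,1,0,40],[0,0,0,0,40],[0,0,0,0,40]]' && python3 inch.py '[[0,0,1,0,40],[0,0,0,0,40],[0,0,0,0,40]]'
```

```text
t: 37.1
eef_pos: [540.0, -112.2, 30.1]
eef_rot: [2.25, 2.192, 0.0]
wrist_force: [0.3, 0.5, -1.3]
gripper_width: 48.9
gripper_force: 63.1
t: 37.4
eef_pos: [539.9, -112.2, 28.9]
eef_rot: [-2.25, -2.192, -0.0]
wrist_force: [1.0, 0.6, -2.2]
gripper_width: 49.1
gripper_force: 63.1
```

```bash
python3 inch.py '[[0,0,1,0,40],[0,0,0,0,40],[0,0,0,0,40]]'
```

```text
t: 37.7
eef_pos: [540.2, -112.3, 28.4]
eef_rot: [2.25, 2.192, 0.001]
wrist_force: [-1.3, 1.3, 5.2]
gripper_width: 48.7
gripper_force: 63.9
```

```bash
python3 inch.py '[[0,0,-1,0,50],[0,0,0,0,58],[0,0,0,0,66],[0,0,0,0,66],[0,0,0,0,66],[0,0,-15,0,66],[0,0,-30,0,66],[0,0,-40,0,66],[0,0,-40,0,66],[0,0,-20,0,66],[0,-30,0,0,40],[0,-40,0,0,0],[0,-40,0,0,0],[0,-30,0,0,0],[0,0,0,0,0]]'
python3 inch.py '[[-10,0,0,0.1428,0],[0,0,0,0.1428,0],[0,0,0,0.1428,0],[0,0,0,0.1428,0],[0,0,0,0.1428,0],[0,0,0,0.1428,0],[0,0,0,0.1428,0],[0,0,0,0.1428,0],[0,0,0,0.1428,0],[0,0,0,0.1428,0],[0,0,0,0.1428,0],[0,0,0,0,0],[0,0,0,0,0]]'
python3 - <<'E'
from h import *
tins(78,((450,640),(-360,-60)))
to(405,-196,30,-.026-np.pi/2)
crop("side","a",285,130,100,95,6)
E
```

```text
t: 39.2
eef_pos: [395.7, -108.7, 174.0]
eef_rot: [-2.25, -2.188, -0.001]
wrist_force: [0.6, -0.5, -0.4]
gripper_width: 0.1
gripper_force: 0.0
t: 40.5
eef_pos: [400.3, -118.7, 174.4]
eef_rot: [3.141, -0.035, 0.001]
wrist_force: [-0.4, -0.3, 0.0]
gripper_width: -0.1
gripper_force: 0.0
tin [ 534.7 -297.    75.2] err 4.2 yaw 0.029 (side 0.031) size [35.8 43.5]
tin [ 535.6 -206.8   74.8] err 3.2 yaw -0.054 (side -0.046) size [44.7 36.4]
tin [ 538.8 -114.2   74.8] err 2.8 yaw 0.002 (side -0.021) size [36.2 44. ]
t 40.6 pos [ 400.  -118.6  174.2] yaw -1.594 turn 0.003  d [  6.7  77.2 144.2]  d-after-turn [  7.   77.2 144.2] F [-1.2  0.  -0.5] w -0.2 q7 -1.36
```

View pics/a.png

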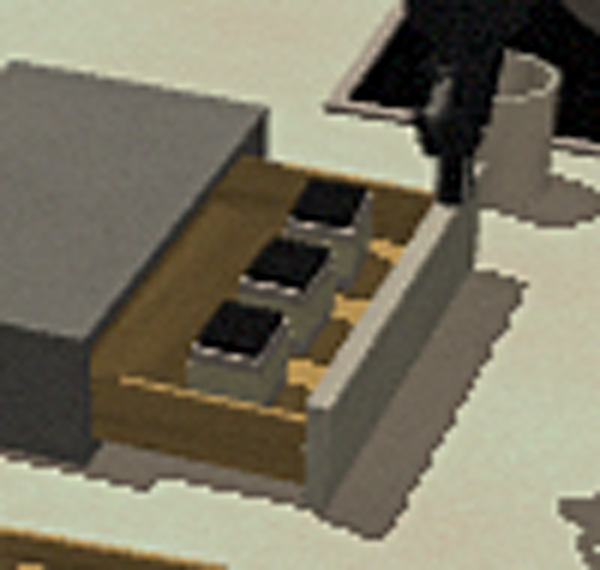

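All three tins stand upright in the drawer, with caps at (330,200), (287,262) and (240,328). Lowering closed fingers in front of the drawer.

```bash
python3 inch.py '[[2,20,0,0.003,0],[2,30,0,0,0],[2,27,10,0,0],[0,0,30,0,0],[0,0,40,0,0],[0,0,40,0,0],[0,0,24,0,0],[0,0,0,0,0],[0,0,0,0,0]]'
python3 inch.py '[[5,0,0,0,0],[5,0,0,0,0],[4,0,0,0,0],[3,0,0,0,0],[3,0,0,0,0],[3,0,0,0,0],[3,0,0,0,0],[0,0,0,0,0]]'
```

```text
t: 41.55
eef_pos: [403.5, -196.1, 30.2]
eef_rot: [3.141, -0.045, -0.001]
wrist_force: [0.6, 0.2, 0.2]
gripper_width: -0.1
gripper_force: 0.0
t: 42.35
eef_pos: [429.9, -196.5, 29.9]
eef_rot: [3.141, -0.045, 0.0]
wrist_force: [-0.6, 0.2, 0.4]
gripper_width: -0.4
gripper_force: 0.0
```

```bash
python3 inch.py '[[2,0,0,0,0],[2,0,0,0,0],[2,0,0,0,0],[2,0,0,0,0],[2,0,0,0,0],[2,0,0,0,0]]'
python3 inch.py '[[3,0,0,0,0],[3,0,0,0,0],[4,0,0,0,0],[4,0,0,0,0],[5,0,0,0,0],[5,0,0,0,0],[5,0,0,0,0],[5,0,0,0,0],[5,0,0,0,0],[5,0,0,0,0],[5,0,0,0,0],[5,0,0,0,0]]'
```

```text
t: 42.95
eef_pos: [441.0, -196.8, 29.7]
eef_rot: [-3.141, 0.046, 0.002]
wrist_force: [-3.6, 0.2, 0.6]
gripper_width: -0.2
gripper_force: 1.6
t: 44.15
eef_pos: [495.8, -198.1, 29.8]
eef_rot: [-3.141, 0.045, 0.0]
wrist_force: [-2.9, 1.7, -1.9]
gripper_width: 0.1
gripper_force: 1.6
```

```bash
python3 inch.py '[[5,0,0,0,0],[5,0,0,0,0],[5,0,0,0,0],[5,0,0,0,0],[5,0,0,0,0],[5,0,0,0,0],[5,0,0,0,0],[5,0,0,0,0],[5,0,0,0,0],[5,0,0,0,0],[4,0,0,0,0],[3,0,0,0,0],[2,0,0,0,0],[2,0,0,0,0]]'
python3 inch.py '[[2,0,0,0,0],[2,0,0,0,0],[2,0,0,0,0],[2,0,0,0,0]]'
python3 inch.py '[[1.5,0,0,0,0],[1.5,0,0,0,0]]'
python3 inch.py '[[1.5,0,0,0,0],[1.5,0,0,0,0]]'
```

```text
t: 45.55
eef_pos: [556.5, -200.3, 29.9]
eef_rot: [3.141, -0.046, -0.0]
wrist_force: [-3.0, 1.5, 0.3]
gripper_width: 0.3
gripper_force: 1.6
t: 45.95
eef_pos: [564.6, -200.5, 29.9]
eef_rot: [3.141, -0.046, 0.0]
wrist_force: [-3.2, 1.5, 2.0]
gripper_width: 0.1
gripper_force: 1.6
t: 46.15
eef_pos: [567.6, -200.5, 29.9]
eef_rot: [3.141, -0.046, 0.0]
wrist_force: [-3.1, 1.3, 1.6]
gripper_width: -0.2
gripper_force: 1.6
t: 46.35
eef_pos: [570.6, -200.6, 29.9]
eef_rot: [3.141, -0.046, 0.0]
wrist_force: [-3.4, 2.4, 2.4]
gripper_width: -0.0
gripper_force: 1.5
```

```bash
for i in 1 ; do python3 inch.py '[[1.5,0,0,0,0],[1.5,0,0,0,0]]' | grep -E 'eef_pos|wrist'; python3 inch.py '[[1.5,0,0,0,0],[1.5,0,0,0,0]]'| grep -E 'eef_pos|wrist'; python3 inch.py '[[1.5,0,0,0,0],[1.5,0,0,0,0]]'| grep -E 'eef_pos|wrist'; python3 inch.py '[[1.5,0,0,0,0],[1,0,0,0,0]]'| grep -E 'eef_pos|wrist'; python3 inch.py '[[1,0,0,0,0],[1,0,0,0,0]]'| grep -E 'eef_pos|wrist'; done
```

```text
eef_pos: [573.1, -200.7, 29.9]
wrist_force: [-6.9, 2.8, 4.4]
eef_pos: [573.8, -200.8, 29.6]
wrist_force: [-10.0, 3.0, 6.4]
eef_pos: [577.1, -200.9, 29.5]
wrist_force: [-7.5, 2.7, 4.6]
eef_pos: [580.5, -201.0, 29.6]
wrist_force: [-5.7, 1.2, 2.7]
eef_pos: [582.9, -201.0, 29.6]
wrist_force: [-4.5, 1.4, 1.2]
```

```bash
python3 inch.py '[[1,0,0,0,0],[1,0,0,0,0]]' | grep -E 'eef_pos|wrist'; python3 inch.py '[[1,0,0,0,0],[1,0,0,0,0]]'| grep -E 'eef_pos|wrist'; python3 inch.py '[[1,0,0,0,0],[0,0,0,0,0],[0,0,0,0,0]]'| grep -E 'eef_pos|wrist'
```

```text
eef_pos: [585.2, -201.1, 29.6]
wrist_force: [-4.3, 1.2, -0.0]
eef_pos: [587.0, -201.1, 29.6]
wrist_force: [-8.3, 2.1, 3.3]
eef_pos: [586.9, -201.1, 29.6]
wrist_force: [-9.2, 1.9, 3.9]
```

```bash
python3 inch.py '[[1,0,0,0,0],[0,0,0,0,0],[-3,0,0,0,0],[-8,0,0,0,0],[-20,0,0,0,0],[-40,0,0,0,0],[-40,0,0,0,0],[0,0,-30,0,0],[0,0,-50,0,0],[0,0,-50,0,0],[0,0,-50,0,30],[0,0,-50,0,32],[0,0,-20,0,32],[0,0,0,0,32]]'
python3 inch.py '[[0,0,0,-0.15,32],[0,0,0,-0.15,32],[0,0,0,-0.15,32],[0,0,0,-0.15,32],[0,0,0,-0.15,32],[0,0,0,-0.15,32],[0,0,0,-0.15,32],[0,0,0,-0.15,32],[0,0,0,-0.15,32],[0,0,0,-0.15,32],[0,0,0,-0.15,32],[0,0,0,0,32],[0,0,0,0,32]]'
python3 - <<'E'
from h import *
np.set_printoptions(precision=1,suppress=True)
# drawer front vs unit: wood visible? profile along unit x near y=-200 in the top view
im=env.capture("top")
for y in (-290,-330,-80): print(y,[(int(x),im[tuple(proj("top",[x,y,84])[0].round().astype(int)[::-1])].tolist()) for x in range(570,625,6)])
to(688.5,238,280,.055)
# bar in both views: bright pixels
for n in ("side","top"):
    im=env.capture(n); q=proj(n,[[688-4,238-0,220],[688.5-3,238+65,220],[688.5+3,238-65,220]]); print(n,q)
E
```

```text
t: 49.45
eef_pos: [481.7, -199.2, 283.9]
eef_rot: [3.141, -0.046, 0.015]
wrist_force: [0.3, -0.2, -0.2]
gripper_width: 32.3
gripper_force: 0.0
t: 50.75
eef_pos: [478.8, -198.0, 279.3]
eef_rot: [-2.17, -2.272, 0.0]
wrist_force: [0.3, 0.2, -0.2]
gripper_width: 32.1
gripper_force: 0.0
-290 [(570, [92, 83, 73]), (576, [99, 90, 78]), (582, [100, 89, 80]), (588, [96, 92, 78]), (594, [119, 115, 104]), (600, [144, 139, 127]), (606, [127, 122, 110]), (612, [95, 92, 84]), (618, [107, 104, 95]), (624, [103, 100, 93])]
-330 [(570, [103, 95, 83]), (576, [106, 97, 86]), (582, [101, 92, 82]), (588, [96, 89, 79]), (594, [128, 122, 110]), (600, [140, 133, 119]), (606, [102, 96, 88]), (612, [96, 91, 85]), (618, [101, 96, 92]), (624, [107, 101, 97])]
-80 [(570, [104, 96, 84]), (576, [107, 99, 88]), (582, [106, 98, 87]), (588, [103, 94, 82]), (594, [98, 93, 83]), (600, [119, 114, 101]), (606, [143, 138, 125]), (612, [103, 101, 93]), (618, [96, 93, 86]), (624, [105, 101, 95])]
t 50.8 pos [ 478.8 -198.   279.4] yaw 0.046 turn -0.009  d [425.9 229.6  -0.6]  d-after-turn [423.8 233.3  -0.6] F [ 0.4 -0.8  0.2] w 31.9 q7 0.42
side [[249.6 191.9]
 [240.  202.1]
 [256.2 181.9]]
top [[253.1 154.8]
 [234.1 153.8]
 [272.2 153.2]]
```

```bash
python3 inch.py '[[42,23,0,-0.009,32],[42,23,0,0,32],[42,23,0,0,32],[42,23,0,0,32],[42,23,0,0,32],[42,23,0,0,32],[42,23,0,0,32],[42,24,0,0,32],[42,24,0,0,32],[46,24,0,0,32],[0,0,0,0,32],[0,0,0,0,32],[0,0,0,0,32]]'
python3 - <<'E'
from h import *
to(688.5,238,186,.055)
E
```

```text
t: 52.2
eef_pos: [686.2, 235.6, 279.8]
eef_rot: [2.157, 2.283, -0.001]
wrist_force: [0.6, -0.2, 0.1]
gripper_width: 32.1
gripper_force: 0.0
t 52.2 pos [686.2 235.6 279.8] yaw 0.057 turn 0.002  d [ 2.4  2.5 93.8]  d-after-turn [ 2.4  2.5 93.8] F [ 0.6 -0.2  0.1] w 32.1 q7 -0.21
```

```bash
python3 inch.py '[[2,2,20,0,32],[0,0,20,0,32],[0,0,15,0,32],[0,0,10,0,32],[0,0,8,0,32],[0,0,0,0,32]]'; python3 inch.py '[[0,0,7,0,32],[0,0,7,0,32],[0,0,6,0,32],[0,0,0,0,32]]'; python3 inch.py '[[0,0,0,0,20],[0,0,0,0,12],[0,0,0,0,0],[0,0,0,0,0],[0,0,0,0,0],[0,0,0,0,0]]'
```

```text
t: 52.8
eef_pos: [687.5, 238.9, 206.0]
eef_rot: [-2.155, -2.285, 0.002]
wrist_force: [-0.9, 0.3, -0.0]
gripper_width: 31.9
gripper_force: 0.0
t: 53.2
eef_pos: [687.3, 239.3, 185.6]
eef_rot: [-2.154, -2.286, 0.003]
wrist_force: [-0.5, -0.5, 0.5]
gripper_width: 32.0
gripper_force: 0.0
t: 53.8
eef_pos: [688.5, 239.4, 187.4]
eef_rot: [2.154, 2.286, 0.002]
wrist_force: [1.6, -0.1, 1.9]
gripper_width: 9.7
gripper_force: 58.7
```

```bash
python3 - <<'E'
import numpy as np
th=np.arange(1.75,-.01,-.07); a=np.arctan2(22,-200)-th
x=201.2*np.cos(a); z=201.2*np.sin(a)
print(np.c_[th[1:],np.diff(x),-np.diff(z)].round(1).tolist())
E
```

```text
[[1.7, -13.6, -3.5], [1.6, -13.8, -2.6], [1.5, -14.0, -1.6], [1.5, -14.1, -0.6], [1.4, -14.1, 0.4], [1.3, -14.0, 1.4], [1.3, -13.9, 2.3], [1.2, -13.7, 3.3], [1.1, -13.4, 4.2], [1.0, -13.1, 5.2], [1.0, -12.7, 6.1], [0.9, -12.2, 7.0], [0.8, -11.7, 7.8], [0.8, -11.2, 8.6], [0.7, -10.5, 9.4], [0.6, -9.8, 10.1], [0.6, -9.1, 10.7], [0.5, -8.3, 11.3], [0.4, -7.5, 11.9], [0.3, -6.7, 12.4], [0.3, -5.8, 12.8], [0.2, -4.9, 13.2], [0.1, -4.0, 13.5], [0.1, -3.0, 13.8], [-0.0, -2.0, 13.9]]
```

```bash
python3 inch.py '[[0,-6.8,-1.8,0,0],[0,-6.8,-1.7,0,0],[0,-13.8,-2.6,0,0],[0,-14,-1.6,0,0],[0,-14.1,-0.6,0,0]]'|grep -E 'pos|wrist|width'; python3 inch.py '[[0,-14.1,0.4,0,0],[0,-14,1.4,0,0],[0,-13.9,2.3,0,0],[0,-13.7,3.3,0,0]]'|grep -E 'pos|wrist|width'
```

```text
eef_pos: [633.0, 235.8, 196.8]
wrist_force: [3.0, -0.5, 4.1]
gripper_width: 9.7
eef_pos: [577.1, 232.2, 189.6]
wrist_force: [2.2, -1.7, 6.6]
gripper_width: 9.5
```

```bash
python3 inch.py '[[0,-13.4,4.2,0,0],[0,-13.1,5.2,0,0],[0,-12.7,6.1,0,0]]'|grep -E 'pos|wrist|width'; python3 inch.py '[[0,-12.2,7,0,0],[0,-11.7,7.8,0,0],[0,-11.2,8.6,0,0]]'|grep -E 'pos|wrist|width'
```

```text
eef_pos: [536.5, 229.5, 172.7]
wrist_force: [1.9, -1.9, -0.7]
gripper_width: 9.3
eef_pos: [501.6, 227.2, 148.7]
wrist_force: [4.5, -1.4, -1.0]
gripper_width: 9.8
```

```bash
python3 inch.py '[[0,-10.5,9.4,0,0],[0,-9.8,10.1,0,0],[0,-9.1,10.7,0,0],[0,-8.3,11.3,0,0]]'|grep -E 'pos|wrist|width'; python3 inch.py '[[0,-7.5,11.9,0,0],[0,-6.7,12.4,0,0],[0,-5.8,12.8,0,0]]'|grep -E 'pos|wrist|width'; python3 inch.py '[[0,-2.5,6.6,0,0],[0,-2.4,6.6,0,0],[0,-2,6.7,0,0],[0,-2,6.8,0,0]]'|grep -E 'pos|wrist|width'
```

```text
eef_pos: [463.9, 224.9, 106.6]
wrist_force: [-4.2, -2.2, 2.2]
gripper_width: 9.4
eef_pos: [444.2, 223.8, 69.4]
wrist_force: [4.7, -2.9, -1.1]
gripper_width: 9.6
eef_pos: [435.9, 223.3, 43.0]
wrist_force: [3.3, -4.8, -1.5]
gripper_width: 9.6
```

```bash
python3 inch.py '[[0,-0.8,5,0,0],[0,-0.8,5,0,0],[0,-0.7,4,0,0],[0,-0.5,4,0,0],[0,0,0,0,0]]'|grep -E 'pos|wrist|width'; python3 inch.py '[[0,-0.3,2,0,0],[0,-0.3,2,0,0],[0,0,2,0,0],[0,0,0,0,0]]'|grep -E 'pos|wrist|width'
```

```text
eef_pos: [432.6, 222.9, 24.8]
wrist_force: [2.6, -5.0, -0.8]
gripper_width: 9.4
eef_pos: [432.0, 223.0, 20.1]
wrist_force: [-2.7, -7.0, 13.5]
gripper_width: 9.3
```

```bash
python3 inch.py '[[0,0,0,0,11],[0,0,0,0,14],[0,0,0,0,20],[0,0,0,0,32],[0,0,0,0,32],[0,0,-15,0,32],[0,0,-30,0,32],[0,0,-50,0,32],[0,0,-50,0,32],[0,0,-50,0,32],[0,-20,-30,0,32],[-40,0,0,0,32],[-40,0,0,0,32],[-40,0,0,0,32],[-40,0,0,0,32],[-40,0,0,0,32],[0,0,0,0,32],[0,0,0,0,32]]'
python3 - <<'E'
from h import *
np.set_printoptions(precision=1,suppress=True)
for n in ("side","top"):
    a=cv2.imread(f"pics/{n}0.png").astype(int);b=env.capture(n)[:,:,::-1].astype(int)
    d=np.abs(a-b).max(2)
    # lid, bar, mill, mug regions: mean difference against the first picture
    for l,X,r in [("lid",[551,229,71],12),("lid -x+y corner",[465,372,71],5),("lid -x-y",[477,77,71],5),("lid +x+y",[620,383,71],5),("bar+y",[428,287,49],3),("mill",[485,530,100],10),("mug",[460,-488,95],10)]:
        q=proj(n,X)[0].round().astype(int);w=d[q[1]-r:q[1]+r+1,q[0]-r:q[0]+r+1];print(n,l,q,w.mean().round(1),w.max())
s=env.read_state();print(s['t'],s['eef_pos'])
E
```

```text
t: 59.1
eef_pos: [424.6, 23.0, 244.6]
eef_rot: [-2.157, -2.284, -0.001]
wrist_force: [0.3, 1.1, 0.1]
gripper_width: 31.9
gripper_force: 0.0
side lid [289 234] 7.4 14
side lid -x+y corner [296 266] 6.1 12
side lid -x-y [324 214] 34.9 111
side lid +x+y [251 257] 7.4 13
side bar+y [317 258] 6.0 11
side mill [269 292] 7.3 23
side mug [368 143] 18.5 165
top lid [261 196] 2.4 9
top lid -x+y corner [222 218] 2.6 7
top lid -x-y [300 217] 8.2 66
top lid +x+y [221 177] 2.2 8
top bar+y [245 228] 2.7 7
top mill [178 211] 4.6 24
top mug [452 226] 2.9 12
59.2 [424.7  24.5 244.5]
```

```bash
python3 -c "
from station import env
print(env.sign_off())"
```

```text
the job is handed in; nothing more can be done
None
```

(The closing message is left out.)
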